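# Weigh the yellow-capped reagent vial

### The job

Pick up the reagent vial with the yellow cap and stand it upright in the middle of the round steel pan of the bench balance, so that no part of its base hangs over the pan's edge. Lower it onto the pan rather than dropping it, let go, and leave the red-capped and blue-capped vials standing where they are.

Things in the scene. Friction and masses are not known exactly. Their poses are not given: they have to be found in the camera images.
- vial_yellow: dropper vial to be weighed: upright white round bottle with a label and a yellow pointed dropper cap; body 23 to 24 mm in diameter up to 46 mm high, cap about 17 mm in diameter, 64 mm high in all, about 35 g, loose. It stands on the desk in a row with the two other vials, at least 85 mm apart centre to centre, in any order and any yaw. Origin at the centre of its underside, z up along its axis.
- vial_red: the same kind of vial with a red dropper cap, same sizes and origin; a bystander that stays standing where it is
- vial_blue: the same kind of vial with a blue dropper cap, same sizes and origin; a bystander that stays standing where it is
- pan (a point): centre of the upper face of the balance's weighing pan: a flat, level, fixed steel disc 56 mm in diameter without a rim, its upper face 50 mm above the desk, 13 mm clear above the balance's white housing (170 mm deep, 120 mm wide), which is fixed to the desk and lower than the pan. The pan is at one end of the housing; from it the point's x axis points to the near end of the housing (45 mm) and away from the display at the other end; z up.
There are look-alikes about, which are no part of the job. Leave any purple look-alike of the vial_yellow alone.

How it is judged:
By the outcome, as a careful person would: the job done as asked, in the order asked, and still so for the second after the job is handed in, with the robot touching nothing.
It also fails if it takes over 40 s, if anything falls off the work surface, if the arm or the gripper's body presses on something with over 40 N, if the wrist force passes 120 N, or if a joint passes its speed limit or range.

### The arm

A 7-joint arm with a two-finger parallel gripper is mounted at the origin on the work surface; the furniture and walls round the work are solid. World frame = base frame: x ahead of the robot, y to its left, z up, the work surface at z = 0. Lengths are in m, angles in rad, forces in N, time in s.
With the tool pointing down it reaches from about 0.35 to 0.9 m from the base axis. Payload 19.9 kg.
Tool frame: the origin (TCP) lies between the finger pads; the fingertips stand 19 mm ahead of it and the grasp point (between the pads) is the TCP; z points along the fingers, y is the direction in which the jaws open and shut (so a half turn about z gives the same grasp; the last joint's range is limited). The gripper opens to 94 mm and grips with 3 to 60 N. Pads are 16 mm wide; open, the fingers measure 119 mm over their backs; the gripper's body (75 mm by 177 mm) begins 78 mm behind the grasp point.
Start: joints at [1.188, 0.417, -0.01, 1.614, 0.005, 1.111, -0.053], TCP at [0.209, -0.589, 0.224] pointing down, gripper open.
Joint ranges: [-2.81, 2.81], [-0.39, 2.02], [-1.27, 1.25], [0.06, 2.57], [-1.19, 4.33], [0.19, 2], [-2.82, 2.82]. Speed limits (rad/s): [1.89, 1.89, 2.39, 2.39, 3.01, 3.01, 3.01].

### API

Orientations are given as a 3x3 rotation matrix whose columns are the frame's x, y, z axes.
In Python, from rig import robot gives the robot as it stands. Calls block until the motion is done:
- robot.move_ptp(position, orientation): joint-space move of the TCP to a pose.
- robot.move_linear(position, velocity=0.15, frame=None, threshold=None): straight line of the TCP; frame=None keeps the orientation; velocity is the mean speed in m/s. With threshold (N) it stops when the force on the tool has changed by that much, and returns True; else False.
- robot.goto_joints(angles): joint-space move.
- robot.gripper_to(opening): finger opening in m; the grip force is fixed at half the most; returns when the fingers have stopped.
- robot.pause(seconds).
- robot.ik(position, orientation): joint angles nearest the present ones, or None.
- robot.get_state(): the state.
- robot.grab_frame(name): name is "scene" or "top" or "wrist"; returns the picture (400x640x3 uint8, red, green, blue); there is no depth.
- robot.camera_info(name): a dict with "fx", "fy", "cx", "cy" (pixels), "rvec" (rotation vector, rad) and "tvec" (3), from world to camera coordinates, as OpenCV has them. Camera axes: x right, y down, z forward; pixel columns grow to the right and rows downward; lengths in m; the calibration is good to about 2 mm. A picture is of the moment at which its call begins: read the wrist's pose just before it. camera_info takes no time and is no camera call; for the wrist camera it gives the pose at the moment of the call.
A pose or a line that the arm cannot do raises robot.PlanningError and nothing moves.
- robot.sign_off(): hands the job in, once; it reports no verdict.
The state is a dict: "time": time; "qpos": joint angles; "joint_vel": joint speeds; "effort": joint torques, N m; "ee_pos": TCP position; "tool_rot": TCP orientation; "force": force on the tool from outside, world axes, zero at the start; "moment": the same for the moment, N m; "opening": finger opening in m.
Only numpy, scipy, OpenCV 4.12 (cv2) and the standard library are available. Lean on these libraries where they do the work, as an engineer would, in place of code of your own. Each camera call takes 0.05 s, during which the arm holds its last target. There are 200 camera calls.

## Working session

There is one attempt and no reset: what is moved stays moved. The work goes in short steps, each a Python script; the robot and the scene stay as the last script left them, time stands still between calls to the robot, and variables do not carry over. Pictures are saved under pics/ and viewed, on a budget of 10 in all, crops included, one or two more only if the job needs it, and the job is handed in when it is done.

```bash
mkdir -p pics; ls; cat > h.py <<'E'
import numpy as np, cv2
from rig import robot
def save(n,f): cv2.imwrite(f'pics/{f}.png',cv2.cvtColor(n,cv2.COLOR_RGB2BGR))
def ray(info,u,v):
    R=cv2.Rodrigues(np.array(info['rvec'],float))[0];t=np.array(info['tvec'],float).ravel()
    d=R.T@np.array([(u-info['cx'])/info['fx'],(v-info['cy'])/info['fy'],1.]);return -R.T@t,d
def plane(info,u,v,z):
    c,d=ray(info,u,v);return c+d*(z-c[2])/d[2]
def proj(info,p):
    return cv2.projectPoints(np.array(p,float).reshape(-1,3),np.array(info['rvec'],float),np.array(info['tvec'],float),np.array([[info['fx'],0,info['cx']],[0,info['fy'],info['cy']],[0,0,1.]]),None)[0].reshape(-1,2)
E
python3 - <<'E'
from h import *
for n in('scene','top'):
    save(robot.grab_frame(n),n+'0'); i=robot.camera_info(n); print(n,i,ray(i,320,200))
print(robot.get_state())
E
```

```text
pics
scene {'fx': 505.13882920524964, 'fy': 505.13882920524964, 'cx': 316.0966398365957, 'cy': 204.74553926212667, 'rvec': array([ 1.86776419, -1.07514109,  0.59740356]), 'tvec': array([-0.27220285,  0.29355866,  0.80447253])} (array([-0.3265189 , -0.52380625,  0.6530387 ]), array([ 0.74708358,  0.44483693, -0.49409938]))
top {'fx': 427.3393130846891, 'fy': 427.3393130846891, 'cx': 315.48876540844066, 'cy': 195.87787850254017, 'rvec': array([ 1.9493412 , -2.27950449,  0.22790773]), 'tvec': array([0.04860482, 0.52387916, 0.82632845])} (array([ 0.35030916, -0.00866474,  0.91478901]), array([ 0.18773937, -0.03695993, -0.98162741]))
{'time': 0.1, 'qpos': array([ 1.18751524,  0.41791376, -0.01031826,  1.61410559,  0.0047152 ,
        1.11067388, -0.05299782]), 'joint_vel': array([-0.00195998, -0.00127389, -0.00028183, -0.00206245,  0.00010651,
       -0.00172685,  0.0015268 ]), 'effort': array([ 2.41607508e-03, -8.52575397e+01,  6.40757661e-01, -4.26693964e+01,
       -4.88771056e-02,  1.63157395e-02,  1.53602591e-04]), 'ee_pos': array([ 0.20937097, -0.58855973,  0.22389161]), 'tool_rot': array([[ 9.42148844e-01,  3.35194506e-01, -4.46261376e-04],
       [ 3.35194790e-01, -9.42148338e-01,  9.80234722e-04],
       [-9.18751209e-05, -1.07311150e-03, -9.99999420e-01]]), 'force': array([ 0.04793163, -0.58232446, -0.39936581]), 'moment': array([0.05561221, 0.00449833, 0.03863543]), 'opening': 0.09389919241020095}
```

View pics/top0.png

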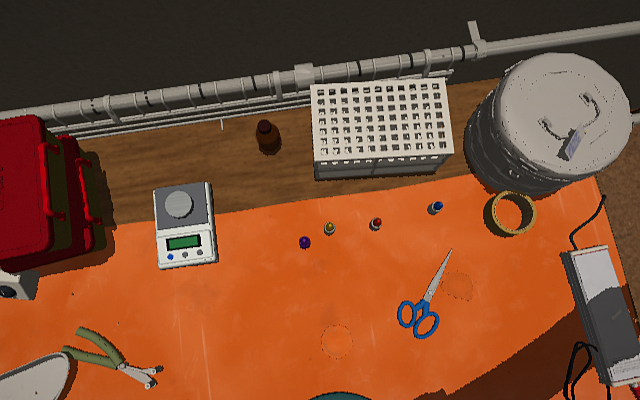

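View pics/scene0.png

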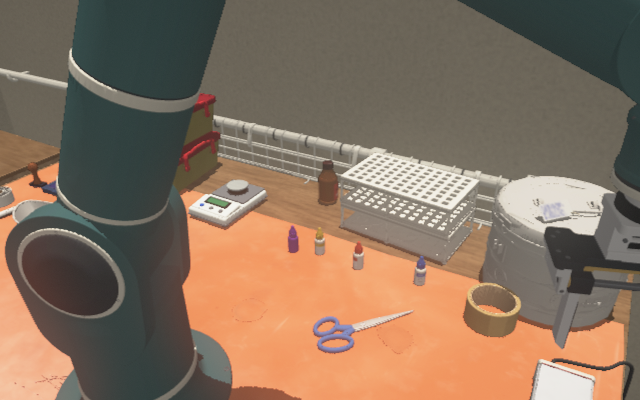

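The top view shows the yellow cap at (330,228), red at (376,223), blue at (437,208) and the purple look-alike at (305,242). The pan is at (179,205). In the scene view yellow is at (320,240) and the pan at (237,187).

```bash
python3 - <<'E'
from h import *
I={n:robot.camera_info(n) for n in('scene','top')}
im={n:cv2.imread(f'pics/{n}0.png') for n in I}
def tri(a,b):
    (c1,d1),(c2,d2)=a,b
    s=np.linalg.lstsq(np.c_[d1,-d2],c2-c1,rcond=None)[0];p,q=c1+d1*s[0],c2+d2*s[1];return (p+q)/2,np.linalg.norm(p-q)
roi={'yellow':((318,216,343,240),(308,222,332,258),(15,38)),'red':((364,212,388,234),(348,238,370,272),None),'blue':((425,198,448,218),(410,252,430,288),(105,135)),'purple':((295,232,316,252),(284,222,303,255),(120,150))}
for k,(a,b,h) in roi.items():
    r=[]
    for n,(x0,y0,x1,y1) in(('top',a),('scene',b)):
        hsv=cv2.cvtColor(im[n][y0:y1,x0:x1],cv2.COLOR_BGR2HSV);H,S,V=cv2.split(hsv)
        if k=='red': m=((H<6)|(H>172))&(S>140)
        else: m=(H>=h[0])&(H<=h[1])&(S>100)
        m=m.astype(np.uint8)
        nl,L,st,ce=cv2.connectedComponentsWithStats(m);j=1+np.argmax(st[1:,4])
        print(k,n,st[j]+[x0,y0,0,0,0],ce[j]+[x0,y0]);r.append(ray(I[n],*(ce[j]+[x0,y0])))
    p,e=tri(*r);print('  ',p.round(4),'gap',e.round(4))
n='top'
# pan
g=im[n][180:230,155:205];hsv=cv2.cvtColor(g,cv2.COLOR_BGR2GRAY)
A=cv2.resize(im['top'][175:275,145:350],None,fx=3.8,fy=3.8,interpolation=cv2.INTER_NEAREST)
B=cv2.resize(im['scene'][165:295,180:440],None,fx=3,fy=3,interpolation=cv2.INTER_NEAREST)[:, :779]
A=A[:,:779]
cv2.imwrite('pics/crop.png',np.vstack([A[:,:],np.pad(B,((0,0),(0,A.shape[1]-B.shape[1]),(0,0)))])[:770])
cv2.imwrite('pics/cropA.png',A);cv2.imwrite('pics/cropB.png',B)
for q in((179,205),):print('pan',plane(I['top'],*q,.05),'scene',plane(I['scene'],237,187,.05))
print('wrist',robot.camera_info('wrist'))
E
```

```text
yellow top [326 222   8   9  59] [329.47457627 226.30508475]
yellow scene [316 227   8  12  71] [319.11267606 233.15492958]
   [ 0.4591 -0.0521  0.0496] gap 0.0008
red top [373 218   9   8  55] [376.78181818 221.8       ]
red scene [355 242   7  11  55] [358.12727273 247.92727273]
   [ 0.4535 -0.1493  0.0474] gap 0.0008
blue top [434 202   9   8  56] [437.76785714 205.39285714]Traceback (most recent call last):
  File "<stdin>", line 15, in <module>
    return _wrapfunc(a, 'argmax', axis=axis, out=out, **kwds)
    return bound(*args, **kwds)
ValueError: attempt to get argmax of an empty sequence
```

```bash
python3 - <<'E'
from h import *
I={n:robot.camera_info(n) for n in('scene','top')}
im={n:cv2.imread(f'pics/{n}0.png') for n in I}
for k,q in dict(yellow=(329.5,226.3),red=(376.8,221.8),blue=(437.8,205.4),purple=(305,242)).items(): print(k,plane(I['top'],*q,.049))
g=cv2.cvtColor(im['top'],cv2.COLOR_BGR2GRAY)[184:228,155:210]
m=((g>125)).astype(np.uint8)
nl,L,st,ce=cv2.connectedComponentsWithStats(m);j=L[21,24];print(g[21,10:45],st[j],ce[j]+[155,184])
print('pan',plane(I['top'],*(ce[j]+[155,184]),.05),'scene',plane(I['scene'],237,186,.05))
for q in((154,188),(211,181),(159,269),(216,262)):print('housing',plane(I['top'],*q,.037))
i=robot.camera_info('wrist');s=robot.get_state();c,d=ray(i,320,200);R=s['tool_rot'];print('wristcam in tool',R.T@(c-s['ee_pos']),R.T@d,i['fx'])
A=cv2.resize(im['top'][175:275,145:350],None,fx=3.8,fy=3.8,interpolation=cv2.INTER_NEAREST)
cv2.imwrite('pics/cropA.png',A)
E
```

```text
yellow [ 0.45895263 -0.05181724  0.049     ]
red [ 0.45307914 -0.14870261  0.049     ]
blue [ 0.46704604 -0.27882055  0.049     ]
purple [0.43510682 0.00231027 0.049     ]
[154 144 144 143 143 144 144 146 147 149 148 148 149 151 149 148 148 147
 148 145 145 147 145 145 146 157  96  20  22 106  98  96  96  97  96] [ 10   7  27  26 539] [177.81447124 203.35064935]
pan [0.5543104  0.24927323 0.05      ] scene [0.54499554 0.24122527 0.05      ]
housing [0.59802289 0.29978324 0.037     ]
housing [0.59441115 0.17942372 0.037     ]
housing [0.42816729 0.30320114 0.037     ]
housing [0.42421024 0.18738806 0.037     ]
wristcam in tool [ 0.07749997 -0.00090153 -0.16002977] [-0.27208238  0.01157838  0.96228795] 321.09023076735593
```

View pics/cropA.png

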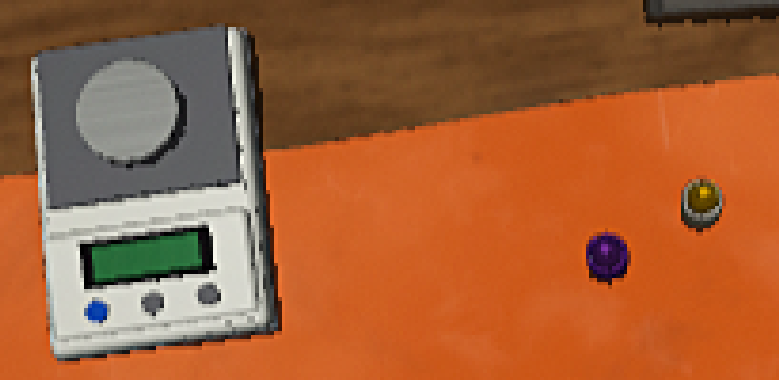

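```bash
cat >> h.py <<'E'
def tool(a): # jaw axis y at angle a, tool down
    y=np.array([np.cos(a),np.sin(a),0]);z=np.array([0,0,-1.]);return np.c_[np.cross(y,z),y,z]
E
python3 - <<'E'
from h import *
t=robot.camera_info('top');s=robot.camera_info('scene')
for k,(q,z) in dict(rack0=((318,178),0),rack_top=((315,153),.1),rackscene=((342,225),0),rackscene_top=((342,182),.1),bucket=((470,165),.25),bucket2=((490,193),.0),bucketT=((500,90),.25),bot=((268,150),0),box=((75,140),.2),box2=((105,240),0),bucketS=((487,282),0)).items():
    print(k,plane(s if 'cene' in k or k[-1]=='S' else t,*q,z).round(3))
Y=np.array([.459,-.052])
for a in (.415,.415-np.pi,0,np.pi):
  for p in ([*Y,.19],[*Y,.028],[.5535,.247,.22],[.5535,.247,.078]): print(round(a,2),p,robot.ik(p,tool(a)))
print(robot.ik([.3,-.33,.25],robot.get_state()['tool_rot']))
E
```

```text
rack0 [ 0.575 -0.047  0.   ]
rack_top [ 0.602 -0.044  0.1  ]
rackscene [ 0.582 -0.044  0.   ]
rackscene_top [ 0.609 -0.028  0.1  ]
bucket [ 0.497 -0.281  0.25 ]
bucket2 [ 0.483 -0.413  0.   ]
bucketT [ 0.616 -0.36   0.25 ]
bot [0.656 0.054 0.   ]
box [0.66  0.373 0.2  ]
box2 [0.511 0.426 0.   ]
bucketS [ 0.535 -0.4    0.   ]
0.41 [np.float64(0.459), np.float64(-0.052), 0.19] [ 0.64358069  0.21794985 -0.66599944  2.0228839   0.16466258  0.95274333
  0.30818888]
0.41 [np.float64(0.459), np.float64(-0.052), 0.028] [ 0.51128361  0.5013114  -0.5492504   2.13278889  0.44679048  0.61952795
  0.06175136]
0.41 [0.5535, 0.247, 0.22] [ 0.27056324  0.60678673 -1.05837341  1.64268907  0.55629256  1.22614941
 -0.49186025]
0.41 [0.5535, 0.247, 0.078] [ 0.24187981  0.81255613 -1.02546203  1.74972457  0.79441663  1.05529085
 -0.65617556]
-2.73 [np.float64(0.459), np.float64(-0.052), 0.19] [ 0.33150475  0.17983432 -0.31457286  2.03196877  0.06860728  0.93956114
 -2.74543806]
-2.73 [np.float64(0.459), np.float64(-0.052), 0.028] [ 0.1155673   0.44307308 -0.08116566  2.14550486  0.06598299  0.55526599
 -
[... 627 characters left out ...]
0.5535, 0.247, 0.078] [ 0.23871451  0.80903713 -1.01954192  1.74981669  0.78926864  1.05198852
 -1.06777411]
3.14 [np.float64(0.459), np.float64(-0.052), 0.19] [-0.88877018  0.29483155  1.09325981  2.06557993 -0.32002796  0.9619957
 -2.7680218 ]
3.14 [np.float64(0.459), np.float64(-0.052), 0.028] [-0.79308384  0.76433918  1.07922584  2.17179501 -0.97838803  0.82630745
 -2.21330011]
3.14 [0.5535, 0.247, 0.22] [ 0.28400837  0.62016728 -1.08450717  1.64231549  0.57531691  1.23548145
  2.2206529 ]
3.14 [0.5535, 0.247, 0.078] [ 0.27417342  0.85201016 -1.0883331   1.74879875  0.84952648  1.09251376
  2.03468682]
[ 0.89263927  0.06949736 -0.13416136  2.00103797  0.01011314  1.07269964
 -0.47502728]
```

```bash
python3 - <<'E'
from h import *
robot.move_linear([.3,-.33,.26],velocity=.25)
robot.move_ptp([.459,-.052,.2],tool(.415))
robot.gripper_to(.065)
i=robot.camera_info('wrist');f=robot.grab_frame('wrist');save(f,'w1')
H,S,V=cv2.split(cv2.cvtColor(f,cv2.COLOR_RGB2HSV))
m=((H>22)&(H<34)&(S>120)&(V>80)).astype(np.uint8)
nl,L,st,ce=cv2.connectedComponentsWithStats(m)
for j in range(1,nl):
    if st[j,4]>40: print(st[j],ce[j],plane(i,*ce[j],.052))
st=robot.get_state();print(st['time'],st['ee_pos'],st['qpos'].round(2),st['opening'])
print('pred centres z0, z.046, z.064',proj(i,[[.459,-.052,z] for z in(0,.046,.064)]))
E
```

```text
3.2833 [ 0.45900275 -0.05202702  0.2000168 ] [ 0.57  0.19 -0.57  2.01  0.12  0.97  0.34] 0.06489769386897823
pred centres z0, z.046, z.064 [[316.89733391 181.49694564]
 [317.00842419 191.33462439]
 [317.06063816 195.9584696 ]]
```

View pics/w1.png

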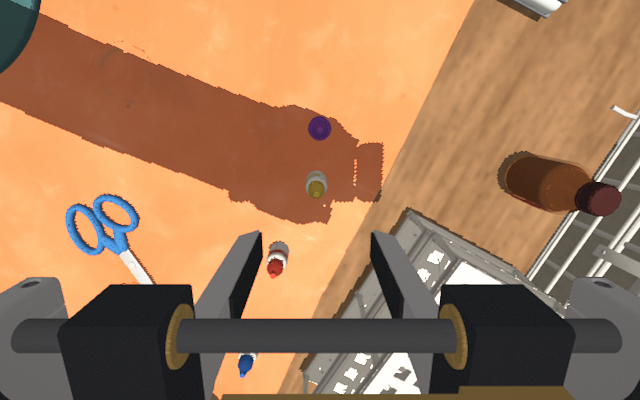

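The wrist view shows the yellow cap at (316,190), against about (317,193) predicted, so the position holds. Purple is at (319,128) and red at (277,262), and both are clear of the jaws' line.

```bash
python3 - <<'E'
from h import *
print(robot.move_linear([.459,-.052,.07],velocity=.2), robot.move_linear([.459,-.052,.028],velocity=.08,threshold=8))
robot.gripper_to(.015)
s=robot.get_state();print(s['time'],s['ee_pos'],s['opening'],s['force'])
robot.move_linear([.459,-.052,.19],velocity=.15)
s=robot.get_state();print(s['time'],s['ee_pos'],s['opening'],s['force'])
try:
    robot.move_ptp([.47,.2,.24],tool(.2))
except robot.PlanningError as e: print(e)
s=robot.get_state();print(s['time'],s['ee_pos'],s['qpos'].round(2),s['opening'])
i=robot.camera_info('wrist');save(robot.grab_frame('wrist'),'w2')
print(proj(i,[.5535,.247,.05]))
t=robot.grab_frame('scene');save(t,'s2')
E
```

```text
False False
5.5 [ 0.45901675 -0.05202546  0.02802675] 0.021985862290003683 [-0.04955855 -0.14071737  1.33146561]
6.7333 [ 0.45859477 -0.05196399  0.18929776] 0.02221674746503176 [-0.72565626  0.23931246  0.03228744]
7.7417 [0.47014484 0.19877183 0.23935959] [ 0.16  0.26 -0.72  1.86  0.19  1.09 -0.44] 0.02229368924121008
[[401.17345965 155.64674754]]
```

View pics/w2.png

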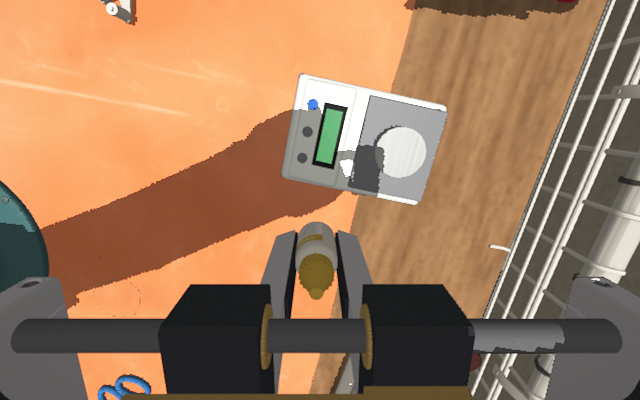

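View pics/s2.png

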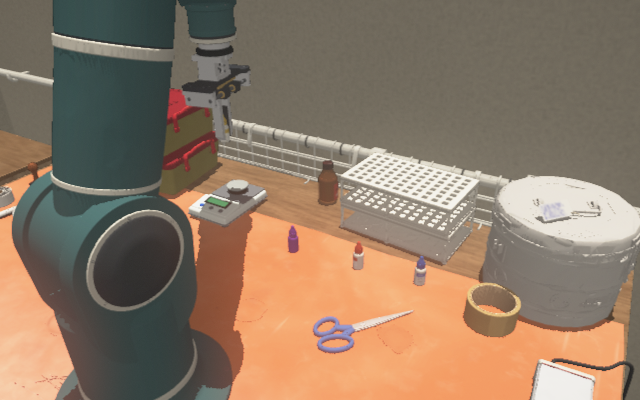

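The wrist view shows the vial upright between the pads with its cap tip at (317,297). The pan disc is centred near (402,152), about 4 px from my prediction, the same offset I saw at the vial. In the scene view red, blue and purple are still standing.

```bash
python3 - <<'E'
from h import *
s=robot.get_state();i=robot.camera_info('wrist');R=s['tool_rot']
p=plane(i,317,297,s['ee_pos'][2]+.035);print('tip in tool',R.T@(p-s['ee_pos']))
print('pan wrist',plane(i,402,152,.05))
P=np.array([.554,.248]);rot=tool(.2)
print(robot.ik([*P,.16],rot),robot.ik([*P,.078],rot))
robot.move_ptp([*P,.17],rot)
print(robot.move_linear([*P,.092],velocity=.1))
s=robot.get_state();print(s['time'],s['ee_pos'],s['force'],s['opening'])
# slight over-travel target, stop on contact
hit=robot.move_linear([*P,.076],velocity=.02,threshold=3)
s=robot.get_state();print(hit,s['time'],s['ee_pos'],s['force'],s['opening'],s['qpos'].round(2))
save(robot.grab_frame('scene')[120:270,140:340],'x');save(robot.grab_frame('wrist'),'w3')
a=cv2.imread('pics/x.png');b=cv2.imread('pics/w3.png')
a=cv2.resize(a,(400,300));b=cv2.resize(b,None,fx=.625,fy=.75)
cv2.imwrite('pics/c3.png',np.hstack([a,b]))
E
```

```text
tip in tool [-0.00055213 -0.00072344 -0.03499923]
pan wrist [0.55364149 0.2505797  0.05      ]
[ 0.02979389  0.53974645 -0.67647235  1.70302837  0.3834555   1.03520284
 -0.57636611] [-0.00218642  0.64418145 -0.63600281  1.75512922  0.47274391  0.90014466
 -0.6432499 ]
False
9.325 [0.55429827 0.24825525 0.09258708] [-0.60894823  0.14165346  0.55629724] 0.022094790466689905
True 9.9917 [0.55393121 0.24791796 0.07803611] [-0.64596303 -0.2280906   7.96716654] 0.02209959935714491 [-0.01  0.64 -0.62  1.76  0.46  0.9  -0.63]
```

View pics/c3.png

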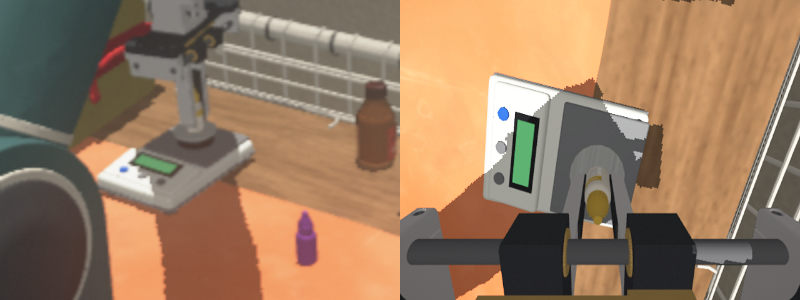

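Contact came at TCP z = 0.078, exactly the expected pan height, and the picture shows the vial over the middle of the pan. I'll release, withdraw and check.

```bash
python3 - <<'E'
from h import *
robot.gripper_to(.06); robot.pause(.2)
p=robot.get_state()['ee_pos']
robot.move_linear([p[0],p[1],.2],velocity=.12)
robot.move_ptp([.42,.05,.28],tool(.2))
s=robot.get_state();print(s['time'],s['ee_pos'],s['force'])
t=robot.grab_frame('top');c=robot.grab_frame('scene')
i=robot.camera_info('top');print(proj(i,[[.554,.248,z] for z in(.05,.096,.114)]),proj(robot.camera_info('scene'),[[.554,.248,z] for z in(.05,.096,.114)]))
a=cv2.resize(t[170:280,140:460],(800,275),interpolation=cv2.INTER_CUBIC);b=cv2.resize(c[150:300,180:440],(520,300),interpolation=cv2.INTER_CUBIC)
save(np.vstack([a,np.pad(b,((0,0),(0,280),(0,0)))]),'c4')
E
```

```text
13.2 [0.4205302  0.05054558 0.27991796] [ 0.91556348  0.214741   -0.00626364]
[[178.44423202 203.40250624]
 [170.97698441 199.08714027]
 [167.8309968  197.26905567]] [[237.11423039 183.96149758]
 [235.37156252 167.85351503]
 [234.67236855 161.39066317]]
```

View pics/c4.png

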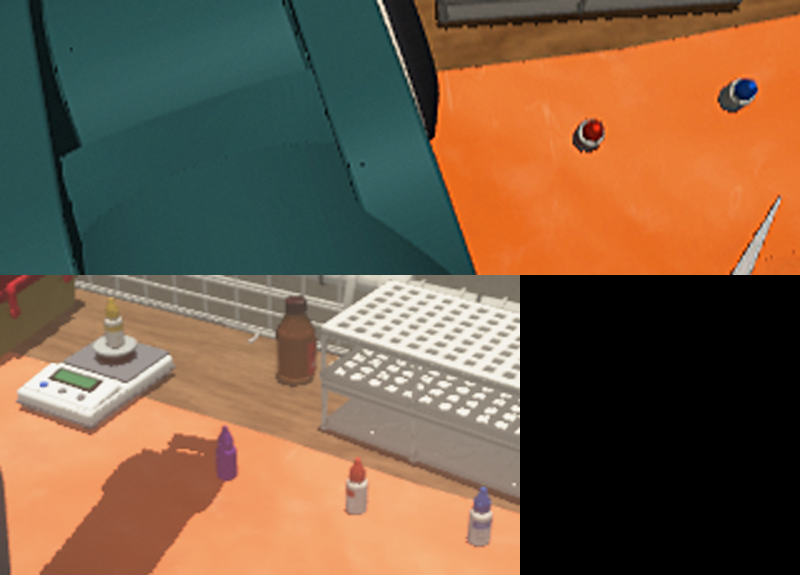

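The vial stands upright in the middle of the pan: its base is at about x = 114 in the crop, and the pan spans 94 to 137. Red, blue and purple are still standing and the gripper is clear.

```bash
python3 -c "
from rig import robot
robot.sign_off();print(robot.get_state()['time'])"
```

```text
the job is handed in; nothing more can be done
the job is handed in; nothing more can be done
```

The yellow-capped vial is standing upright in the middle of the balance pan, and the job is handed in at about 13 s on the robot's clock. I gripped it by the body and lowered it at 20 mm/s until it touched. I then let go and withdrew straight up.

**Placement:** contact came at a TCP height of 0.078 m, as expected for the pan, with a force of about 8 N. The last scene picture shows the base centred on the disc, with about 16 mm of margin to the edge by the given sizes.

**Other vials:** red, blue and the purple look-alike are all still standing in that picture. I judged by eye that they had not moved.

**Checks that disagreed or failed:**
- **Wrist camera:** it read about 3–4 px (a few mm) off in image rows from the other views. The offset was the same at the vial and the pan, and within the margin.
- **Wrist colour mask:** it found no yellow, so I compared the cap's position by eye.
- **Final top view:** the arm hid the balance, so the finished placement was confirmed only in the scene view.

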